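Close the filter's service valve with a ring wrench

TASK

Close the service valve of the water filter with the ring wrench: turn its brass hexagon clockwise (seen from above) until the red pointer stands on the green mark, lifting and reseating the wrench for each stroke because the two cheeks leave only a short swing. Turn it with the wrench only, never with the fingers on the filter head; then take the wrench off and lay it flat on the worktop. Leave the tin, cup, can and spice jar standing where they are.

Things in the scene. Friction and masses are not known exactly. Their poses are not given: they have to be found in the camera images.
- filter_head: Fixed, round white valve head of a water filter: foot 124 mm across, dial 104 mm across and 24 mm high. Origin: middle of its underside, on the valve's axis; its front is its own -x. Between its two cheeks the seated wrench's handle can swing 41 degrees to either side of the front, where it touches a cheek. A pipe stub leaves at the back (+x), to 76 mm off the axis, 27 mm high.
- cheek_left (a point): Middle of the top of the aluminium cheek to the left (+y) of the front: a fixed upright plate 8 mm thick, radial to the valve's axis, 57 degrees from the front, reaching from 42 to 72 mm off the axis; top 62 mm above the worktop.
- cheek_right (a point): The same for the matching cheek on the right (-y) of the front.
- green_mark (a point): Middle of the green mark on the dial, 46 mm from the valve's axis on the head's left (+y) side; the mark spans 24 degrees.
- valve (a joint): Angle of the hexagon, rad: 0 with the red pointer in the middle of the green mark, negative while open (starts between -2.3 and -1.7), growing as it turns clockwise seen from above; a hard stop at 0.15. It turns stiffly (0.25 N m) and stays where it is left.
- valve_seat (a point): On the valve's axis at the foot of the brass hexagon, 30 mm above the worktop, where the seated ring's underside rests. Turns with the valve: y axis along the red pointer, z up. Hexagon: 36 mm across flats, corners on the x axis and every 60 degrees, 13 mm high, upper 6 mm tapered. It stands on a brass collar 69 mm in diameter; the pointer reaches 41 mm from the axis.
- wrench: Loose steel ring wrench with a blue sleeve, 0.2 to 0.4 kg, lying flat. Origin: under the ring's middle, on the underside; handle along its own -x; z up. Ring: 20 mm high, hexagonal inside, 38.4 mm across flats, corners on the x axis and every 60 degrees, 58 mm across outside. Fits the valve when its yaw is that of valve_seat plus any multiple of 60 degrees; about 7.5 degrees of play to each side.
- wrench_handle (a point): Grip point of the handle, 105 mm behind the ring's middle, 18 mm above the underside; axes as the wrench. The handle is a bar 14 mm wide, 10 to 26 mm above the underside, from 26 to 143 mm behind the ring's middle; it ends in a foot 24 mm in diameter, 26 mm high, 148 mm behind the ring's middle. The ring can bind on the hexagon if lifted fast while still pressed against it: ease it back first.
- tuna_tin: Green and gold tin, 86 mm in diameter, 40 mm high, loose; origin at the middle of its underside.
- cream_cup: Cream ceramic cup, 69 mm in diameter, 67 mm high, loose; origin at the middle of its underside.
- can_red: Slim red drink can, 54 mm in diameter, 134 mm high, loose; origin at the middle of its underside.
- spice_jar: Spice jar with a dark cap, 45 mm in diameter, 105 mm high, loose; origin at the middle of its underside.

How it is judged:
On the way, in this order (a step that is already met when the one before it is completed fails the run):
1. the wrench's ring is seated on the hexagon while the valve is still open (horizontal distance between wrench and valve_seat below 0.004 m and z of wrench in the frame of valve_seat below 0.006 m and value of joint valve below -0.6 rad), for 0.2 s.
2. the wrench, seated on the hexagon, has brought the pointer onto the green mark (horizontal distance between wrench and valve_seat below 0.004 m and z of wrench in the frame of valve_seat below 0.006 m and value of joint valve above -0.21 rad), for 0.1 s.
At the end, for the whole second after the job is handed in: The pointer stands on the green mark (within 0.21 rad of its middle, or at the stop just past it), and the wrench lies flat (within 0.08 rad) and still on the worktop, its ring off the filter head (its middle over 90 mm from the valve's axis); the tin, cup, can and jar stand upright (value of joint valve above -0.21 rad and velocity of joint valve below 0.05 rad/s and height (world z) of wrench below 0.006 m and angle between wrench's own z axis and vertical below 0.08 rad and linear speed of wrench below 0.02 m/s and horizontal distance between wrench and valve_seat above 0.09 m and angle between each of tuna_tin, cream_cup, can_red, spice_jar's own z axis and vertical below 0.15 rad); the robot touches nothing.
It fails at once if the gripper's fingers press on the filter head or its valve (over 1.5 N) (contact force between the fingers and filter_head above 1.5 N).
It fails at once if a bystander is moved by more than 20 mm (distance of any of tuna_tin, cream_cup, can_red, spice_jar from where it was at the start of the episode above 0.02 m).
It also fails if it takes over 72 s, if anything falls off the work surface, if the arm or the gripper's body presses on something with over 40 N, if the wrist force passes 120 N, or if a joint passes its speed limit or range.

ROBOT

A 6-joint arm with a two-finger parallel gripper is mounted at the origin on a cart in front of the work surface, level with it; the furniture and walls round the work are solid. World frame = base frame: x ahead of the robot, y to its left, z up, the work surface at z = 0. Lengths are in m, angles in rad, forces in N, time in s.
With the tool pointing down it reaches from about 0.275 to 0.725 m from the base axis. Payload 5.6 kg.
Tool frame: the origin (TCP) lies midway between the tips of the shut fingers; the grasp point (between the pads) lies 19 mm behind it; z points along the fingers, y is the line along which they close (so a half turn about z gives the same grasp; the last joint's range is limited). The gripper opens to 85 mm and grips with 20 to 120 N. Pads are 22 mm wide; open, the fingers measure 114 mm over their backs; the gripper's body (76 mm by 85 mm) begins 54 mm behind the grasp point. The pads swing forward as they close: fully open they stand 13 mm farther back than shut.
Start: joints at [1.51, 0.255, 0.108, 0, -1.424, -0.285], TCP at [0.186, 0.517, 0.231] pointing down, gripper open.
Joint ranges: [-2.95, 2.95], [-1.21, 1.97], [-1.09, 1.5], [-2.87, 1.71], [-2.94, -0.07], [-3.05, 3.05]. Speed limits (rad/s): [2.57, 2.57, 3.14, 3.14, 3.14, 3.14].

INTERFACE

Orientations are given as a unit quaternion [w, x, y, z].
In Python, from rig import get_state, get_image, camera_info, sign_off, boxes_of gives the robot as it stands.
- The arm moves only by the tool apply_moves, never from a script. Its arguments are lists of equal length, an entry for each row: "angular": the turn, a rotation vector about the world's x, y, z each as a share of 2 rad, from -1 to 1, a list of three; "xyz": the shift along the world's x, y, z each as a share of 0.1 m, from -1 to 1, a list of three; "jaw": the opening, from -1 (shut) to 1 (fully open). A call has 1 to 8 rows; each row shifts and turns the commanded pose from where the row before left it; what a row does not reach is not made up. A row lasts 1/8 s, in which the tool goes at most 62.5 mm and 10.7 degrees, less where a joint would pass 70% of its speed; a pose out of reach is approached as far as the arm can. A call with a number of a shift or a turn outside -1 to 1 is refused whole. A call with a gripper value outside its range is refused whole. The fingers move at their own pace and stop on an object; "squeeze" is the grip in N (left out, the last holds). Time passes only in rows, so rows that do not move let the fingers close. It gives the time, the measured TCP pose, the force, the opening and the grip force at its end, in the units of the state.
- get_state(): the state, without advancing time (a new reading comes with each control period).
- get_image(name): name is "side" or "top" or "wrist"; returns (picture, depth): 420x560x3 uint8, red, green, blue; 420x560 float32, m along the optical axis (not along the pixel's ray), 0 where there is no reading.
- camera_info(name): a dict with "fx", "fy", "cx", "cy" (pixels), "dist" ([k1, k2, p1, p2, k3] as OpenCV has them; the pictures are not rectified), "eye" and "orientation" of the camera in the world. Camera axes: x right, y up, looking along -z (the intrinsics and any distortion apply to the point x, -y, -z); pixel columns grow to the right and rows downward; lengths in m; the calibration is good to about 2 mm. A picture is of the moment at which its call begins: read the wrist's pose just before it. camera_info takes no time and is no camera call; for the wrist camera it gives the pose at the moment of the call.
- sign_off(): hands the job in; it is judged then, once.
Trained networks look in the newest picture that a camera, given by its name, has taken for a name from the list of things; names that differ only in an ending like _2 or _b are one class to them, and where a whole thing is asked for, a point or a joint stands for the part that bears it (a point fixed in the world has none). Each returns a list of dicts, best first, with "conf" (0 to 1); they miss things now and then, are a little off and sometimes report something else, mostly with a low value. They report only what shows in the picture. A call takes as long as a camera call.
- boxes_of(camera, label): "location" ([x, y, z] in m, in world coordinates, good to about 4 mm: the middle of the surface that is visible of it).
The state is a dict: "time_s": time; "joint_positions": joint angles; "joint_vel": joint speeds; "tau": joint torques, N m; "position": TCP position; "eef_rot": TCP orientation; "force": force on the tool from outside, world axes, zero at the start; "wrist_torque": the same for the moment, N m; "finger_gap": opening from 0.0 (shut) to 1.0 (fully open); "gripper_force": force on a finger pad.
Only numpy, scipy, OpenCV 4.12 (cv2) and the standard library are available. Lean on these libraries where they do the work, as an engineer would, in place of code of your own. Each camera call takes 0.05 s, during which the arm holds its last target. There are 200 camera calls.

## Working session

There is one attempt and no reset: what is moved stays moved. The work goes in short steps, Python scripts to look and compute and a tool call to move; the robot and the scene stay as the last step left them, time stands still between calls to the robot, and variables do not carry over. Pictures are saved under pics/ and viewed, at most 10 in all, crops included, and the job is handed in when it is done.

Besides the shell and the picture viewer there is one more tool, called after ">>>" by a JSON object that holds its "op" and its "data", one argument or row to a line. apply_moves: Moves the arm, as the interface text tells. Its arguments: {"type":"object","properties":{"angular":{"type":"array"},"xyz":{"type":"array"},"jaw":{"type":"array"},"squeeze":{"type":"number"}},"required":["angular","xyz","jaw"]}

```bash
mkdir -p pics; ls; cat > h.py <<'E'
import numpy as np,cv2
from scipy.spatial.transform import Rotation as R
from rig import *
def cam(n):
    s=camera_info(n); return s
def rot(q): return R.from_quat([q[1],q[2],q[3],q[0]]).as_matrix()
def cloud(n):
    c=camera_info(n); im,d=get_image(n)
    K=np.array([[c['fx'],0,c['cx']],[0,c['fy'],c['cy']],[0,0,1]])
    v,u=np.mgrid[0:420,0:560]
    p=cv2.undistortPoints(np.stack([u,v],-1).reshape(-1,1,2).astype(np.float64),K,np.array(c['dist'])).reshape(420,560,2)
    P=np.stack([p[...,0]*d,-p[...,1]*d,-d],-1)@rot(c['orientation']).T+np.array(c['eye'])
    P[d==0]=np.nan
    return im,P
def save(n,im): cv2.imwrite('pics/'+n+'.png',im[...,::-1])
E
python3 - <<'E'
from h import *
for n in ['top','side']:
    im,P=cloud(n); save(n+'0',im); np.save(n+'0.npy',P); np.save(n+'0i.npy',im)
    for l in ['filter_head','valve','valve_seat','green_mark','cheek_left','cheek_right','wrench','wrench_handle','tuna_tin','cream_cup','can_red','spice_jar']:
        print(n,l,[(np.round(b['location'],3).tolist(),round(b['conf'],2)) for b in boxes_of(n,l)[:2]])
print(get_state())
E
```

```text
pics
top filter_head [([0.57, 0.04, 0.024], 0.57)]
top valve [([0.574, 0.034, 0.033], 0.86), ([0.466, -0.191, 0.025], 0.62)]
top valve_seat [([0.575, 0.033, 0.029], 0.7), ([0.569, 0.039, 0.028], 0.43)]
top green_mark []
top cheek_left [([0.57, 0.036, 0.022], 0.87)]
top cheek_right [([0.569, 0.034, 0.023], 0.94), ([0.463, -0.189, 0.028], 0.28)]
top wrench [([0.47, -0.187, 0.025], 0.64)]
top wrench_handle [([0.468, -0.188, 0.027], 0.86), ([0.573, 0.033, 0.032], 0.51)]
top tuna_tin [([0.374, 0.215, 0.04], 0.86)]
top cream_cup [([0.66, 0.225, 0.024], 0.82)]
top can_red [([0.644, -0.183, 0.13], 0.71)]
top spice_jar [([0.66, -0.276, 0.103], 0.72)]
side filter_head [([0.554, 0.022, 0.021], 0.57)]
side valve [([0.564, 0.028, 0.03], 0.88)]
side valve_seat [([0.565, 0.027, 0.03], 0.86)]
side green_mark [([0.557, 0.027, 0.024], 0.82), ([0.651, -0.294, 0.073], 0.22)]
side cheek_left [([0.558, 0.026, 0.021], 0.75)]
side cheek_right [([0.557, 0.022, 0.026], 0.93), ([0.566, 0.029, 0.033], 0.36)]
side wrench [([0.474, -0.196, 0.019], 0.58)]
side wrench_handle [([0.476, -0.196, 0.02], 0.66), ([0.558,
[... 297 characters left out ...]
ns': array([ 1.50962137e+00,  2.55070423e-01,  1.08242355e-01, -2.32070145e-05,
       -1.42393716e+00, -2.84624876e-01]), 'joint_vel': array([-6.01320105e-06, -1.16002788e-04, -1.02754388e-03,  1.60629425e-03,
        8.50871958e-04,  1.25259215e-04]), 'tau': array([ 4.02088708e-04, -3.86403823e+01,  2.38069063e+01,  5.36786512e+00,
       -5.35744239e-04, -7.32049898e-06]), 'position': array([0.18637565, 0.51745137, 0.23131201]), 'eef_rot': array([-1.41713505e-05,  9.85089717e-01, -1.72041419e-01, -1.31405581e-05]), 'force': array([ 0.17765629, -0.42191893, -0.22552708]), 'wrist_torque': array([ 0.02496113,  0.0179603 , -0.0105239 ]), 'gripper_force': 0.0, 'finger_gap': 1.0028040288949993}
```

```bash
python3 - <<'E'
import cv2
a=cv2.imread('pics/top0.png')
cv2.imwrite('pics/top0b.png',cv2.resize(a,(800,600),interpolation=cv2.INTER_CUBIC))
E
```

```text
(no output)
```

View pics/top0b.png

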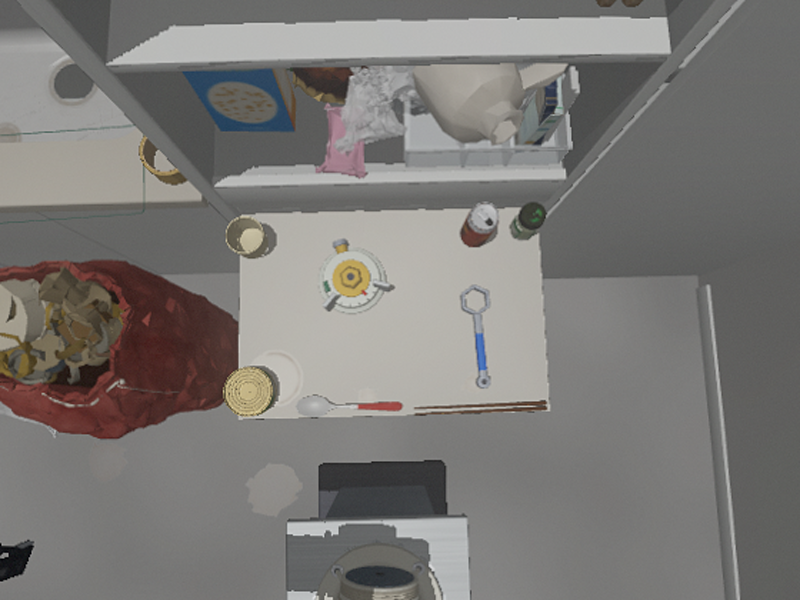

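The top view (800×600) shows the valve at (350,280), its pipe at (341,243), its cheeks at (335,300) and (387,287), and the red pointer at (364,294). The wrench ring is at (475,298) and its foot at (484,382).

```bash
python3 - <<'E'
from h import *
P=np.load('top0.npy'); im=np.load('top0i.npy').astype(int)
X,Y,Z=P[...,0],P[...,1],P[...,2]
r,g,b=im[...,0],im[...,1],im[...,2]
def near(x,y,d): return np.hypot(X-x,Y-y)<d
w=near(.47,-.19,.14)&(Z>.008)&(Z<.035)&(X<.6)
blue=w&(b>r+60); p=P[blue]; print('blue',blue.sum(),p.mean(0),p.min(0),p.max(0))
q=P[w][:,:2]; c=q.mean(0); u,s,vt=np.linalg.svd(q-c); print('axis',vt[0],'yaw',np.degrees(np.arctan2(vt[0][1],vt[0][0])),c); t=(q-c)@vt[0]; print(t.min(),t.max(), c+vt[0]*t.min(), c+vt[0]*t.max())
f=near(.572,.034,.09)
for n,m in dict(red=f&(r>g+80)&(r>b+80)&(g<90)&(Z<.05),green=f&(g>r+30)&(g>b+10),cheek=f&(Z>.05),brass=f&(r>b+70)&(g>110)&(Z>.026)).items():
    p=P[m]; print(n,m.sum(),p.mean(0) if len(p) else '')
    if n in('cheek','red','green'): print(np.round(p[:40],3).tolist())
fo=f&(Z>.005)&(Z<.03); print('foot',P[fo].min(0),P[fo].max(0))
c=camera_info('wrist');s=get_state();T=rot(s['eef_rot']);print('wristcam in tool',T.T@(np.array(c['eye'])-s['position']),T.T@rot(c['orientation']),c['fx'])
E
```

```text
blue 139 [ 0.43719076 -0.18947165  0.02497334] [ 0.40552363 -0.19834575  0.01166209] [ 0.46923112 -0.1826959   0.03294374]
axis [-0.99855177 -0.05379926] yaw -176.9160406594087 [ 0.46361606 -0.18914979]
-0.0950741877568641 0.13299858472451728 [ 0.55855256 -0.18403487] [ 0.33081009 -0.19630502]
red 2 [0.54705296 0.01607548 0.03150854]
[[0.548, 0.017, 0.032], [0.546, 0.015, 0.031]]
green 12 [0.56143102 0.08415402 0.02548837]
[[0.57, 0.085, 0.02], [0.566, 0.087, 0.029], [0.567, 0.085, 0.024], [0.564, 0.087, 0.024], [0.564, 0.084, 0.027], [0.561, 0.084, 0.027], [0.562, 0.082, 0.023], [0.558, 0.084, 0.029], [0.558, 0.082, 0.028], [0.556, 0.085, 0.025], [0.556, 0.082, 0.024], [0.553, 0.082, 0.027]]
cheek 92 [0.54403536 0.03235006 0.06075077]
[[0.566, -0.004, 0.059], [0.566, -0.007, 0.062], [0.563, -0.004, 0.062], [0.564, -0.007, 0.058], [0.563, -0.009, 0.06], [0.563, -0.012, 0.063], [0.563, -0.014, 0.063], [0.563, -0.017, 0.062], [0.561, -0.002, 0.064], [0.561, -0.004, 0.061], [0.56, -0.009, 0.066], [0.561, -0.012, 0.061], [0.56, -0.014, 0.063], [0.561, -0.017, 0.061], [0.561, -0.019, 0.06
[... 247 characters left out ...]
0.019, 0.062], [0.558, -0.022, 0.063], [0.558, -0.024, 0.061], [0.558, -0.027, 0.063], [0.557, -0.029, 0.064], [0.557, -0.012, 0.054], [0.556, -0.014, 0.058], [0.555, -0.017, 0.062], [0.555, -0.019, 0.061], [0.556, -0.022, 0.059], [0.555, -0.024, 0.063], [0.555, -0.027, 0.061], [0.555, -0.029, 0.063], [0.554, -0.019, 0.054], [0.554, -0.022, 0.054]]
brass 438 [0.57364053 0.03986513 0.03350505]
foot [ 0.49424512 -0.05555859  0.00507666] [0.65040005 0.12085602 0.02999142]
wristcam in tool [ 0.06574147  0.00089859 -0.14205418] [[ 6.71715314e-04  9.65232962e-01  2.61390279e-01]
 [ 9.99999231e-01 -9.20813004e-04  8.30498617e-04]
 [ 1.04231621e-03  2.61389520e-01 -9.65232838e-01]] 302.0051683332037
```

>>> {"op": "apply_moves", "data": {
  "angular": [
    [0, 0, 0.025],
    [0, 0, 0.025],
    [0, 0, 0.025],
    [0, 0, 0.025],
    [0, 0, 0.025],
    [0, 0, 0.025],
    [0, 0, 0.025],
    [0, 0, 0.025]
  ],
  "xyz": [
    [0.4, -0.45, 0],
    [0.4, -0.45, 0],
    [0.4, -0.45, 0],
    [0.4, -0.45, 0],
    [0.2, -0.55, 0],
    [0.2, -0.55, 0],
    [0.1, -0.6, 0],
    [0.1, -0.6, 0]
  ],
  "jaw": [1, 1, 1, 1, 1, 1, 1, 1]
}}

```text
time_s: 2.3
position: [0.4065, 0.1056, 0.2315]
eef_rot: [-0.0, 1.0, 0.028, 0.0]
force: [1.8, 0.0, 0.1]
finger_gap: 0.998
gripper_force: 0.0
```

>>> {"op": "apply_moves", "data": {
  "angular": [
    [0, 0, 0],
    [0, 0, 0],
    [0, 0, 0],
    [0, 0, 0],
    [0, 0, 0],
    [0, 0, 0]
  ],
  "xyz": [
    [0, -0.6, 0],
    [0, -0.6, 0],
    [0, -0.6, 0],
    [0, -0.6, 0],
    [0, -0.4, 0],
    [0, 0, 0]
  ],
  "jaw": [1, 1, 1, 1, 1, 1]
}}

```text
time_s: 3.05
position: [0.406, -0.1747, 0.2311]
eef_rot: [0.0, 1.0, 0.025, -0.0]
force: [-0.3, 0.3, 0.4]
finger_gap: 0.999
gripper_force: 0.0
```

```bash
python3 - <<'E'
from h import *
im,P=cloud('wrist'); save('w1',im); np.save('w1.npy',P)
X,Y,Z=P[...,0],P[...,1],P[...,2]
i=im.astype(int);b=i[...,2];r=i[...,0]
bl=(b>r+60)&(Z>.005)&(Z<.05)&(X<.55); p=P[bl]; print('blue',len(p),p.mean(0),p.min(0),p.max(0))
w=(Z>.014)&(Z<.035)&(abs(Y+.19)<.05)&(X<.6)&(X>.34)
q=P[w][:,:2]
c,vt=cv2.fitLine(P[bl][:,:2].astype(np.float32),cv2.DIST_HUBER,0,.01,.01)[2:],cv2.fitLine(P[bl][:,:2].astype(np.float32),cv2.DIST_HUBER,0,.01,.01)[:2]
vt=np.array(vt).ravel();c=np.array(c).ravel(); vt*=np.sign(vt[0]);print('axis',vt,np.degrees(np.arctan2(vt[1],vt[0])),c)
t=(q-c)@vt; n=(q-c)@np.array([-vt[1],vt[0]]); print(t.min(),t.max())
for a in np.arange(t.min(),t.max(),.012):
    k=(t>=a)&(t<a+.012); print(round(a,3),k.sum(),n[k].min().round(4),n[k].max().round(4)) if k.any() else 0
E
```

```text
blue 593 [ 0.43660516 -0.19272446  0.0255577 ] [ 0.40430477 -0.2012926   0.02205217] [ 0.46846667 -0.18558447  0.02790114]
axis [0.9984222  0.05615273] 3.2190077 [ 0.43660516 -0.19272447]
-0.06248401387906224 0.12384699178988194
-0.062 162 -0.0107 0.0121
-0.05 166 -0.0105 0.0121
-0.038 124 -0.0068 0.0074
-0.026 130 -0.0067 0.0074
-0.014 141 -0.0066 0.0074
-0.002 130 -0.0063 0.0075
0.01 141 -0.0062 0.0075
0.022 148 -0.0072 0.0075
0.034 134 -0.007 0.0065
0.046 156 -0.007 0.0065
0.058 138 -0.0067 0.0066
0.07 237 -0.0244 0.0229
0.082 144 -0.0254 0.025
0.094 145 -0.0252 0.0249
0.106 276 -0.0248 0.0248
0.118 78 -0.0117 0.0108
```

View pics/w1.png

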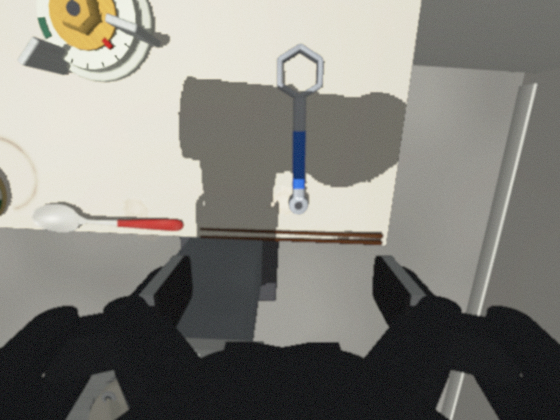

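The wrist view shows the wrench with its ring at (300,70) and foot at (298,203). The measured yaw is about 3.2°. I'll take one close look at the valve before gripping.

>>> {"op": "apply_moves", "data": {
  "angular": [
    [0, 0, 0],
    [0, 0, 0],
    [0, 0, 0],
    [0, 0, 0],
    [0, 0, 0],
    [0, 0, 0]
  ],
  "xyz": [
    [0.35, 0.5, -0.1],
    [0.35, 0.5, -0.1],
    [0.35, 0.5, -0.1],
    [0.35, 0.5, 0],
    [0.1, 0.15, 0],
    [0, 0, 0]
  ],
  "jaw": [1, 1, 1, 1, 1, 1]
}}

```text
time_s: 3.85
position: [0.5564, 0.0443, 0.2009]
eef_rot: [0.0, 1.0, 0.028, -0.0]
force: [0.3, 0.2, 0.4]
finger_gap: 1.003
gripper_force: 0.0
```

```bash
python3 - <<'E'
from h import *
im,P=cloud('wrist'); save('w2',cv2.resize(im,(784,588),interpolation=cv2.INTER_CUBIC)); np.save('w2.npy',P); np.save('w2i.npy',im)
X,Y,Z=P[...,0],P[...,1],P[...,2]
i=im.astype(int);r,g,b=i[...,0],i[...,1],i[...,2]
f=np.hypot(X-.573,Y-.038)<.075
def ang(p,c): return np.degrees(np.arctan2(p[1]-c[1],p[0]-c[0]))%360
br=f&(r>b+70)&(g>90)&(Z>.026)&(Z<.05)&(np.hypot(X-.573,Y-.038)<.05)
c,rad=cv2.minEnclosingCircle(P[br][:,:2].astype(np.float32)); print('collar',br.sum(),c,rad,P[br].mean(0))
tp=f&(Z>.039)&(Z<.048)&(r>b+40); print('hextop',tp.sum(),P[tp].mean(0))
cc=np.array(c)
from numpy import nan
for n,m in dict(red=f&(r>g+80)&(g<90)&(Z<.05)&(r>b+80),green=f&(g>r+25)&(g>b+10)&(r<120)).items():
    p=P[m].mean(0); print(n,m.sum(),p,np.hypot(*(p[:2]-cc)),ang(p,cc))
ch=f&(Z>.057)&(Z<.067)
for n,m in dict(L=ch&(Y>.04),R=ch&(Y<.04)).items():
    p=P[m].mean(0); print(n,m.sum(),p,np.hypot(*(p[:2]-cc)),ang(p,cc))
E
```

```text
collar 0 (0.0, 0.0) 0.0 [nan nan nan]
hextop 720 [0.57663502 0.03747578 0.04191579]
red 0 [nan nan nan] nan nan
green 3 [0.55566335 0.07876671 0.02437099] 0.5612182764616888 8.068071430742474
L 242 [0.53288925 0.07391429 0.06083933] 0.5379909650027518 7.896813761885186
R 257 [ 0.56026604 -0.01699877  0.06082038] 0.5605238572090389 358.2621485078563<stdin>:8: RuntimeWarning: Mean of empty slice.
  ret = um.true_divide(
<stdin>:13: RuntimeWarning: Mean of empty slice.
```

View pics/w2.png

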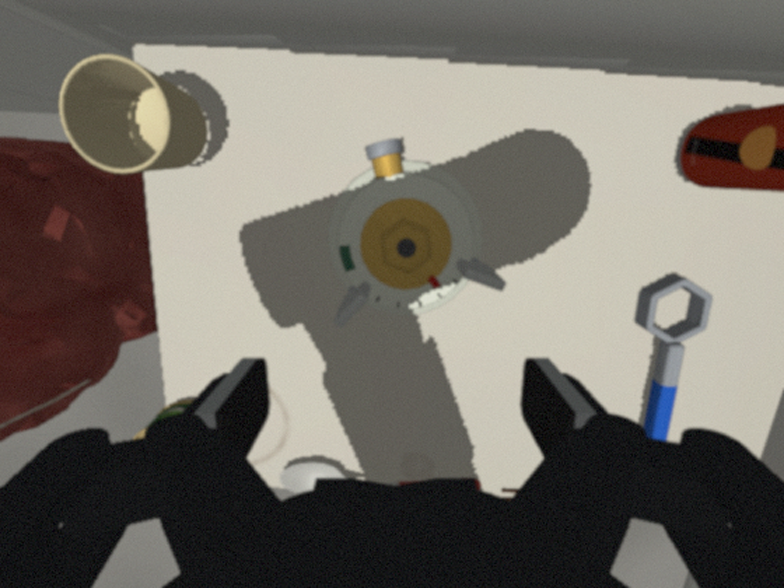

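The valve is at (406,246) in the gripper's shadow. The cheeks are at (352,303) and (481,275), the pointer at (434,282) and the green mark at (347,258). I'll get the pointer and hexagon angles from the saved image.

```bash
python3 - <<'E'
from h import *
P=np.load('w2.npy');im=np.load('w2i.npy').astype(int)
X,Y,Z=P[...,0],P[...,1],P[...,2];r,g,b=i=im[...,0],im[...,1],im[...,2]
hsv=cv2.cvtColor(im.astype(np.uint8),cv2.COLOR_RGB2HSV).astype(int)
c0=np.array([.5763,.0374]);D=np.hypot(X-c0[0],Y-c0[1])
def ang(p): return np.degrees(np.arctan2(p[1]-c0[1],p[0]-c0[0]))%360
br=(D<.042)&(abs(hsv[...,0]-20)<7)&(hsv[...,1]>110)
c,rad=cv2.minEnclosingCircle(P[br][:,:2].astype(np.float32));print('collar',br.sum(),c,rad,P[br].mean(0))
red=(D<.048)&(D>.03)&((hsv[...,0]<8)|(hsv[...,0]>172))&(hsv[...,1]>120)
p=P[red].mean(0);print('red',red.sum(),p,D[red].mean(),ang(p))
gr=(D<.056)&(D>.036)&(abs(hsv[...,0]-75)<25)&(hsv[...,1]>60);p=P[gr].mean(0);print('green',gr.sum(),p,D[gr].mean(),ang(p))
tp=(D<.03)&(Z>.0385)&br
q=P[tp][:,:2]; 
rr=np.hypot(*(q-c0).T);a=np.degrees(np.arctan2(*(q-c0).T[::-1]))%60
for k in range(0,60,5):
    m=(a>=k)&(a<k+5);print(k,np.round(np.sort(rr[m])[-6:],4))
E
```

```text
collar 3083 (0.5711240768432617, 0.03529166802763939) 0.03829903155565262 [0.57681581 0.03704009 0.03783675]
red 49 [0.55405112 0.01866382 0.10698142] 0.03758812837554843 220.10133316331084
green 1511 [0.56465144 0.028768   0.25396826] 0.0475961724550898 216.53976689368184
0 [0.0178 0.0178 0.018  0.0182 0.0183 0.0184]
5 [0.018  0.0183 0.0185 0.0187 0.0188 0.0191]
10 [0.0183 0.0185 0.0185 0.0188 0.0189 0.0197]
15 [0.0171 0.0172 0.0173 0.0176 0.0176 0.0181]
20 [0.017  0.0172 0.0174 0.0174 0.0178 0.0199]
25 [0.017  0.0177 0.0225 0.0229 0.0291 0.0298]
30 [0.016  0.0164 0.0165 0.0169 0.0212 0.0221]
35 [0.0166 0.0167 0.0238 0.0261 0.0282 0.0282]
40 [0.016  0.016  0.0162 0.0162 0.0163 0.0168]
45 [0.0161 0.0161 0.0163 0.0169 0.017  0.0172]
50 [0.0166 0.0166 0.0167 0.0172 0.0176 0.0179]
55 [0.0163 0.017  0.0171 0.0174 0.0176 0.0231]
```

>>> {"op": "apply_moves", "data": {
  "angular": [
    [0, 0, 0],
    [0, 0, 0],
    [0, 0, 0],
    [0, 0, 0],
    [0, 0, 0],
    [0, 0, 0],
    [0, 0, 0],
    [0, 0, 0]
  ],
  "xyz": [
    [-0.32, -0.59, 0],
    [-0.32, -0.59, 0],
    [-0.32, -0.59, 0],
    [-0.32, -0.59, -0.3],
    [0, 0, -0.4],
    [0, 0, -0.4],
    [0, 0, -0.4],
    [0, 0, 0]
  ],
  "jaw": [1, 1, 1, 1, 0.3, 0.3, 0.3, 0.3],
  "squeeze": 100
}}

```text
time_s: 4.9
position: [0.4366, -0.1729, 0.0541]
eef_rot: [-0.0, 1.0, 0.026, -0.003]
force: [-0.8, 0.0, 1.5]
finger_gap: 0.647
gripper_force: 0.0
```

>>> {"op": "apply_moves", "data": {
  "angular": [
    [0, 0, 0.002],
    [0, 0, 0],
    [0, 0, 0],
    [0, 0, 0],
    [0, 0, 0]
  ],
  "xyz": [
    [-0.09, -0.2, 0],
    [0, 0, 0],
    [0, 0, -0.3],
    [0, 0, -0.18],
    [0, 0, 0]
  ],
  "jaw": [0.3, 0.3, 0.3, 0.3, 0.3]
}}

```text
time_s: 5.52
position: [0.4306, -0.1924, 0.0082]
eef_rot: [0.0, 1.0, 0.029, -0.0]
force: [0.3, 0.8, 1.3]
finger_gap: 0.653
gripper_force: 0.0
```

>>> {"op": "apply_moves", "data": {
  "angular": [
    [0, 0, 0],
    [0, 0, 0],
    [0, 0, 0],
    [0, 0, 0],
    [0, 0, 0],
    [0, 0, 0]
  ],
  "xyz": [
    [0, 0, -0.02],
    [0, 0, 0],
    [0, 0, 0],
    [0, 0, 0],
    [0, 0, 0],
    [0, 0, 0]
  ],
  "jaw": [-1, -1, -1, -1, -1, -1],
  "squeeze": 100
}}

```text
time_s: 6.28
position: [0.4315, -0.1927, 0.007]
eef_rot: [0.0, 1.0, 0.029, 0.001]
force: [-1.3, 1.1, 5.7]
finger_gap: 0.138
gripper_force: 98.5
```

>>> {"op": "apply_moves", "data": {
  "angular": [
    [0, 0, 0],
    [0, 0, 0],
    [0, 0, 0.01],
    [0, 0, 0.01],
    [0, 0, 0.01],
    [0, 0, 0.01],
    [0, 0, 0.01],
    [0, 0, 0]
  ],
  "xyz": [
    [0, 0, 0.2],
    [0, 0, 0.4],
    [0.05, 0.3, 0.33],
    [0.1, 0.45, 0],
    [0.1, 0.45, 0],
    [0.1, 0.45, 0],
    [0.1, 0.45, 0],
    [0, 0, 0]
  ],
  "jaw": [-1, -1, -1, -1, -1, -1, -1, -1]
}}

```text
time_s: 7.28
position: [0.4761, 0.02, 0.0987]
eef_rot: [-0.0, 0.997, 0.081, -0.0]
force: [-0.3, 0.0, -3.7]
finger_gap: 0.133
gripper_force: 98.3
```

```bash
cat > ring.py <<'E'
from h import *
# ring centre/yaw from wrist cloud, expressed from TCP
def ring(tag):
    s=get_state(); im,P=cloud('wrist'); T=rot(s['eef_rot']); Q=(P-s['position'])@T
    save(tag,cv2.resize(im,(784,588),interpolation=cv2.INTER_CUBIC)); np.save(tag+'.npy',P); np.save(tag+'i.npy',im)
    tx=np.degrees(np.arctan2(T[1,0],T[0,0])); print('tcp',s['position'].round(4),'yaw',tx.round(2),'force',s['force'].round(1))
    hd=(Q[...,0]>.025)&(Q[...,0]<.07)&(abs(Q[...,1])<.02)&(Q[...,2]>-.04)&(Q[...,2]<.0)
    if hd.any():
        h=Q[hd]; top=h[h[:,2]<np.percentile(h[:,2],30)+.004]; pf=np.polyfit(top[:,0],top[:,1],1); pz=np.polyfit(top[:,0],top[:,2],1); print('handle',len(top),'yaw in tool',np.degrees(np.arctan(pf[0])).round(2),'pitch',np.degrees(np.arctan(pz[0])).round(2),'y@0.101',np.polyval(pf,.101).round(4))
    rg=(Q[...,0]>.068)&(Q[...,0]<.14)&(abs(Q[...,1])<.033)&(Q[...,2]>-.026)&(Q[...,2]<.0)
    h=Q[rg]
    if len(h): print('ring ext',len(h),np.percentile(h,[.5,99.5],axis=0).round(4).tolist(),'mid y',(np.percentile(h[:,1],1)+np.percentile(h[:,1],99))/2, 'x far',np.percentile(h[:,0],99.8))
    return s,P,Q
E
python3 -c "
from ring import *
ring('w3')"
```

```text
tcp [0.4761 0.02   0.0987] yaw 9.27 force [-0.3  0.  -3.7]
handle 3654 yaw in tool 0.16 pitch 0.54 y@0.101 0.0006
ring ext 5520 [[0.0682, -0.024, -0.0189], [0.1156, 0.0257, -0.0003]] mid y 0.000867714524122638 x far 0.11600946116084994
```

View pics/w3.png

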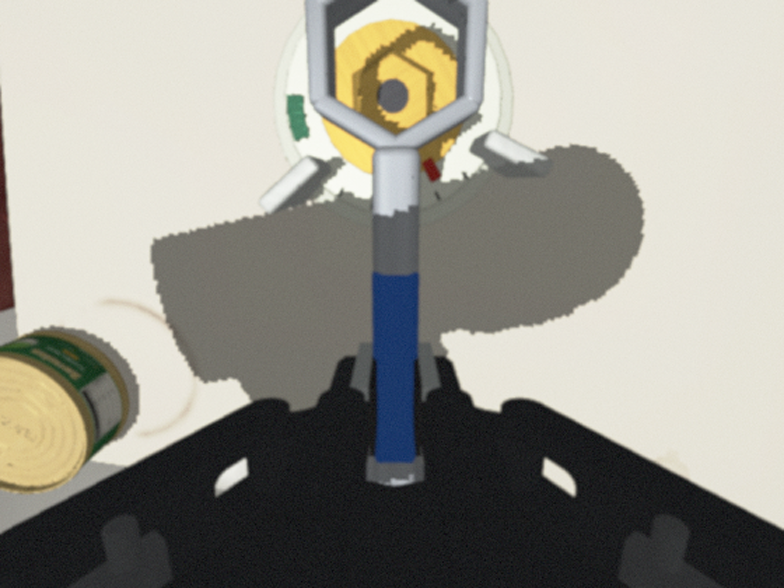

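The wrench is held straight, and the hexagon at (393,96) shows vertical flats parallel to the ring's. Next I'll measure the ring's offset along the tool x axis and refine the valve pose.

```bash
python3 - <<'E'
from h import *
P=np.load('w3.npy');im=np.load('w3i.npy').astype(int)
yaw=np.radians(9.27);tcp=np.array([.4761,.02,.0987]);ex=np.array([np.cos(yaw),np.sin(yaw),0]);ey=np.array([np.sin(yaw),-np.cos(yaw),0])
Q=P-tcp;qx,qy,qz=Q@ex,Q@ey,Q[...,2]
rg=(abs(qz-.013)<.009)&(abs(qy)<.033)&(qx>.06)&(qx<.14)
for y in (-.026,-.024,-.02,-.015,-.01,-.005,0,.005,.01,.015,.02,.024,.026):
    k=rg&(abs(qy-y)<.001); x=qx[k]; print(y,k.sum(),x.min().round(4) if len(x) else '',x.max().round(4) if len(x) else '')
# valve
hsv=cv2.cvtColor(im.astype(np.uint8),cv2.COLOR_RGB2HSV).astype(int);Z=P[...,2]
c0=np.array([.5763,.0374]);D=np.hypot(P[...,0]-c0[0],P[...,1]-c0[1])
red=(D<.048)&(D>.03)&((hsv[...,0]<8)|(hsv[...,0]>172))&(hsv[...,1]>120)&(Z<.045)
gr=(D<.056)&(D>.036)&(abs(hsv[...,0]-75)<25)&(hsv[...,1]>60)&(Z<.045)
for m in(red,gr):
    p=P[m].mean(0);print(m.sum(),p,np.degrees(np.arctan2(p[1]-c0[1],p[0]-c0[0]))%360,D[m].mean())
# dark hole at hex top
dk=(D<.012)&(im.sum(-1)<300)&(Z<.06)&(hsv[...,1]<90);print('hole',dk.sum(),P[dk].mean(0))
ch=(Z>.057)&(Z<.067)&(D<.08)&(D>.035);L=P[ch&(P[...,1]>.05)].mean(0);Rr=P[ch&(P[...,1]<.0)].mean(0)
d=L-Rr;d/=np.hypot(*d[:2]);print(L,Rr,'axis',(L+Rr)[:2]/2+.031*np.array([d[1],-d[0]]),np.degrees(np.arctan2(d[1],d[0])))
E
```

```text
-0.026 0  
-0.024 201 0.0864 0.1125
-0.02 441 0.0828 0.1126
-0.015 134 0.0796 0.1142
-0.01 94 0.0766 0.1153
-0.005 257 0.0603 0.0816
0 232 0.06 0.0786
0.005 262 0.06 0.0809
0.01 93 0.0759 0.0837
0.015 116 0.079 0.1149
0.02 464 0.0819 0.1128
0.024 394 0.0842 0.1128
0.026 147 0.0865 0.1129
104 [0.5481226  0.01378882 0.0301239 ] 219.96123475175642 0.03678845251314188
305 [0.56185375 0.08104798 0.02456462] 108.31308465137201 0.046291715741621955
hole 315 [0.57529267 0.0371155  0.04293549]
[0.53172018 0.07281121 0.06118039] [ 0.55885759 -0.01715097  0.06099011] axis [0.57496796 0.03678291] 106.78612350104969
```

>>> {"op": "apply_moves", "data": {
  "angular": [
    [0, 0, 0.003],
    [0, 0, 0],
    [0, 0, 0],
    [0, 0, 0],
    [0, 0, 0],
    [0, 0, 0],
    [0, 0, 0]
  ],
  "xyz": [
    [0, 0.017, -0.1],
    [0, 0, -0.2],
    [0, 0, -0.13],
    [0, 0, 0],
    [0, 0, -0.04],
    [0, 0, -0.04],
    [0, 0, 0]
  ],
  "jaw": [-1, -1, -1, -1, -1, -1, -1]
}}

```text
time_s: 8.2
position: [0.4757, 0.0192, 0.0477]
eef_rot: [-0.0, 0.997, 0.082, -0.0]
force: [-0.3, 0.3, -2.4]
finger_gap: 0.136
gripper_force: 98.3
```

>>> {"op": "apply_moves", "data": {
  "angular": [
    [0, 0, 0],
    [0, 0, 0],
    [0, 0, 0],
    [0, 0, 0]
  ],
  "xyz": [
    [0.003, 0.022, 0],
    [0, 0, -0.03],
    [0, 0, -0.03],
    [0, 0, 0]
  ],
  "jaw": [-1, -1, -1, -1]
}}

```text
time_s: 8.7
position: [0.4758, 0.0213, 0.0414]
eef_rot: [0.0, 0.997, 0.082, -0.0]
force: [-0.7, -0.3, -2.5]
finger_gap: 0.137
gripper_force: 98.3
```

>>> {"op": "apply_moves", "data": {
  "angular": [
    [0, 0, 0],
    [0, 0, 0],
    [0, 0, 0],
    [0, 0, 0]
  ],
  "xyz": [
    [0, 0, -0.025],
    [0, 0, -0.015],
    [0, 0, 0],
    [0, 0, 0]
  ],
  "jaw": [-1, -1, -1, -1]
}}

```text
time_s: 9.2
position: [0.4761, 0.0214, 0.0378]
eef_rot: [0.0, 0.997, 0.082, 0.0]
force: [0.2, -0.9, -2.6]
finger_gap: 0.136
gripper_force: 98.3
```

```bash
python3 -c "
from ring import *
s=ring('w4')[0]; print(s['wrist_torque'])"
```

```text
tcp [0.4761 0.0214 0.0378] yaw 9.41 force [ 0.2 -0.9 -2.6]
handle 3663 yaw in tool 0.27 pitch 0.55 y@0.101 0.0007
ring ext 11908 [[0.0684, -0.0321, -0.0234], [0.1154, 0.0255, -0.0001]] mid y -0.0030380544547399593 x far 0.11584886865158377
[-0.0067197   0.03225261  0.02604313]
```

View pics/w4.png

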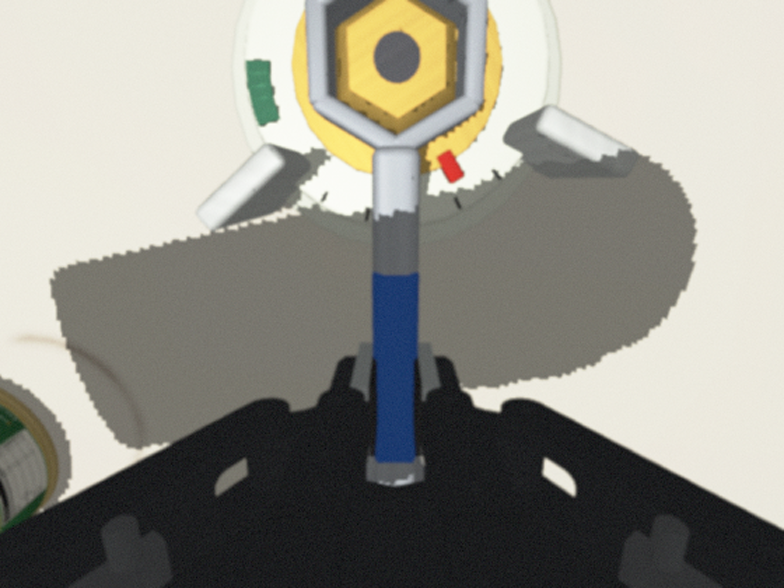

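The ring is seated and centred on the hexagon (396,56), with the pointer at (451,167). Now I'll compute the stroke increments.

```bash
cat > arc.py <<'E'
import numpy as np,sys
from rig import get_state
from h import rot
s=get_state();T=rot(s['eef_rot']);yaw=np.degrees(np.arctan2(T[1,0],T[0,0]))
def arc(target,n,c=(.5755,.0371),r=.1007,off=.0008):
    p=s['position'][:2];y0=yaw;out=[]
    for k in range(1,n+1):
        y=np.radians(y0+(target-180-y0)*k/n)
        q=np.array(c)-r*np.array([np.cos(y),np.sin(y)])-off*np.array([np.sin(y),-np.cos(y)])
        d=(q-p)*10;out.append(d.round(3).tolist());p=q
    print('pos',s['position'].round(4),'yaw',yaw.round(2),'turn/row',round(np.radians(target-180-y0)/n/2,4));print(out)
if __name__=='__main__': arc(float(sys.argv[1]),int(sys.argv[2]))
E
python3 arc.py 158.5 6
```

```text
pos [0.4761 0.0214 0.0378] yaw 9.41 turn/row -0.045
[[-0.011, 0.091], [-0.002, 0.09], [0.006, 0.09], [0.014, 0.089], [0.022, 0.088], [0.03, 0.085]]
```

>>> {"op": "apply_moves", "data": {
  "angular": [
    [0, 0, -0.045],
    [0, 0, -0.045],
    [0, 0, -0.045],
    [0, 0, -0.045],
    [0, 0, -0.045],
    [0, 0, -0.045],
    [0, 0, 0],
    [0, 0, 0]
  ],
  "xyz": [
    [-0.011, 0.091, 0],
    [-0.002, 0.09, 0],
    [0.006, 0.09, 0],
    [0.014, 0.089, 0],
    [0.022, 0.088, 0],
    [0.03, 0.085, 0],
    [0, 0, 0],
    [0, 0, 0]
  ],
  "jaw": [-1, -1, -1, -1, -1, -1, -1, -1]
}}

```text
time_s: 10.25
position: [0.482, 0.0746, 0.0378]
eef_rot: [-0.0, 0.983, -0.186, 0.0]
force: [0.2, -0.6, -2.6]
finger_gap: 0.136
gripper_force: 98.4
```

```bash
cat > look.py <<'E'
from ring import *
import sys
def look(tag):
    s,P,Q=ring(tag); im=np.load(tag+'i.npy')
    hsv=cv2.cvtColor(im,cv2.COLOR_RGB2HSV).astype(int);Z=P[...,2]
    c0=np.array([.5755,.0371]);D=np.hypot(P[...,0]-c0[0],P[...,1]-c0[1])
    red=(D<.048)&(D>.03)&((hsv[...,0]<8)|(hsv[...,0]>172))&(hsv[...,1]>120)&(Z<.045)
    p=P[red].mean(0) if red.sum()>5 else None
    if p is not None:
        a=np.degrees(np.arctan2(p[1]-c0[1],p[0]-c0[0]))%360
        print('pointer',red.sum(),a.round(1),'valve deg',(106.8-a).round(1),'aligned handle',[ (a+90+60*k-180)%360 for k in range(6) if 155<(a+90+60*k-180)%360<238])
    else: print('no pointer')
    dk=(D<.012)&(im.sum(-1)<300)&(Z<.06)&(hsv[...,1]<90);print('hole',dk.sum(),P[dk].mean(0).round(4) if dk.any() else '')
look(sys.argv[1])
E
python3 look.py w5; python3 arc.py 163 1
```

```text
tcp [0.482  0.0746 0.0378] yaw -21.44 force [ 0.2 -0.6 -2.6]
handle 4802 yaw in tool -0.2 pitch 0.06 y@0.101 -0.0034
ring ext 11586 [[0.0685, -0.0234, -0.0187], [0.1158, 0.0258, -0.0002]] mid y 0.001215182609136535 x far 0.11638263498335112
pointer 235 197.3 valve deg -90.5 aligned handle [np.float64(167.27785278386847), np.float64(227.27785278386847)]
hole 821 [0.5752 0.0367 0.0428]
pos [0.482  0.0746 0.0378] yaw -21.47 turn/row 0.039
[[-0.026, -0.073]]
```

>>> {"op": "apply_moves", "data": {
  "angular": [
    [0, 0, 0.04],
    [0, 0, 0.017],
    [0, 0, 0],
    [0, 0, 0],
    [0, 0, 0],
    [0, 0, 0],
    [0, 0, 0]
  ],
  "xyz": [
    [-0.026, -0.073, 0],
    [-0.01, -0.034, 0],
    [0, 0, 0.03],
    [0, 0, 0.05],
    [0, 0, 0.06],
    [0, 0, 0.06],
    [0, 0, 0]
  ],
  "jaw": [-1, -1, -1, -1, -1, -1, -1]
}}

```text
time_s: 11.18
position: [0.4789, 0.0642, 0.0585]
eef_rot: [-0.0, 0.991, -0.13, 0.001]
force: [0.6, 0.1, -2.2]
finger_gap: 0.141
gripper_force: 98.4
```

```bash
python3 arc.py 224.5 8
```

```text
pos [0.4789 0.0642 0.0585] yaw -14.99 turn/row 0.0649
[[-0.031, -0.131], [-0.01, -0.13], [0.007, -0.13], [0.024, -0.128], [0.04, -0.124], [0.056, -0.118], [0.071, -0.11], [0.085, -0.1]]
```

>>> {"op": "apply_moves", "data": {
  "angular": [
    [0, 0, 0.065],
    [0, 0, 0.065],
    [0, 0, 0.065],
    [0, 0, 0.065],
    [0, 0, 0.065],
    [0, 0, 0.065],
    [0, 0, 0.065],
    [0, 0, 0.065]
  ],
  "xyz": [
    [-0.031, -0.131, 0],
    [-0.01, -0.13, 0],
    [0.007, -0.13, 0],
    [0.024, -0.128, 0],
    [0.04, -0.124, 0],
    [0.056, -0.118, 0],
    [0.071, -0.11, 0],
    [0.085, -0.1, 0]
  ],
  "jaw": [-1, -1, -1, -1, -1, -1, -1, -1]
}}

```text
time_s: 12.18
position: [0.5026, -0.0336, 0.0576]
eef_rot: [-0.0, 0.924, 0.381, -0.0]
force: [0.8, 0.1, -2.9]
finger_gap: 0.14
gripper_force: 98.4
```

>>> {"op": "apply_moves", "data": {
  "angular": [
    [0, 0, 0]
  ],
  "xyz": [
    [0, 0, 0]
  ],
  "jaw": [-1]
}}

```text
time_s: 12.3
position: [0.5028, -0.0336, 0.0575]
eef_rot: [0.0, 0.926, 0.379, -0.0]
force: [-0.4, 0.4, -3.0]
finger_gap: 0.138
gripper_force: 98.3
```

```bash
python3 look.py w6;python3 arc.py 225 1
```

```text
tcp [ 0.5028 -0.0336  0.0575] yaw 44.51 force [-0.4  0.4 -3. ]
handle 3676 yaw in tool 0.16 pitch 0.44 y@0.101 0.0001
ring ext 5498 [[0.0684, -0.0246, -0.019], [0.1151, 0.0252, -0.0003]] mid y 0.000278240735523733 x far 0.11567775403518124
pointer 171 197.8 valve deg -91.0 aligned handle [np.float64(167.83215023164627), np.float64(227.83215023164627)]
hole 1 [0.5735 0.0318 0.0426]
pos [ 0.5024 -0.0333  0.0575] yaw 44.43 turn/row 0.005
[[0.013, -0.003]]
```

>>> {"op": "apply_moves", "data": {
  "angular": [
    [0, 0, 0.01],
    [0, 0, 0],
    [0, 0, 0],
    [0, 0, 0],
    [0, 0, 0],
    [0, 0, 0]
  ],
  "xyz": [
    [0.01, -0.006, -0.05],
    [0, 0, -0.05],
    [0, 0, -0.04],
    [0, 0, -0.04],
    [0, 0, -0.02],
    [0, 0, 0]
  ],
  "jaw": [-1, -1, -1, -1, -1, -1]
}}

```text
time_s: 13.1
position: [0.5041, -0.0337, 0.0379]
eef_rot: [0.0, 0.921, 0.389, 0.0]
force: [2.4, -1.3, -2.5]
finger_gap: 0.142
gripper_force: 98.5
```

```bash
python3 look.py w7;python3 arc.py 158.5 8
```

```text
tcp [ 0.5041 -0.0337  0.0379] yaw 45.73 force [ 2.4 -1.3 -2.5]
handle 3726 yaw in tool 1.75 pitch 0.35 y@0.101 0.0021
ring ext 11493 [[0.0687, -0.0239, -0.0188], [0.1153, 0.0255, -0.0001]] mid y 0.000725552732538182 x far 0.11583258755866568
pointer 227 197.8 valve deg -91.0 aligned handle [np.float64(167.8334847180057), np.float64(227.8334847180057)]
hole 10 [0.5754 0.0343 0.043 ]
pos [ 0.504  -0.0338  0.038 ] yaw 45.73 turn/row -0.0733
[[-0.091, 0.104], [-0.08, 0.124], [-0.061, 0.135], [-0.04, 0.142], [-0.019, 0.146], [0.002, 0.148], [0.024, 0.146], [0.045, 0.141]]
```

>>> {"op": "apply_moves", "data": {
  "angular": [
    [0, 0, -0.073],
    [0, 0, -0.073],
    [0, 0, -0.073],
    [0, 0, -0.073],
    [0, 0, -0.073],
    [0, 0, -0.073],
    [0, 0, -0.073],
    [0, 0, -0.073]
  ],
  "xyz": [
    [-0.091, 0.104, 0],
    [-0.08, 0.124, 0],
    [-0.061, 0.135, 0],
    [-0.04, 0.142, 0],
    [-0.019, 0.146, 0],
    [0.002, 0.148, 0],
    [0.024, 0.146, 0],
    [0.045, 0.141, 0]
  ],
  "jaw": [-1, -1, -1, -1, -1, -1, -1, -1]
}}

```text
time_s: 14.15
position: [0.4819, 0.0747, 0.0379]
eef_rot: [0.001, 0.983, -0.186, 0.0]
force: [5.7, -5.8, -3.5]
finger_gap: 0.138
gripper_force: 98.2
```

>>> {"op": "apply_moves", "data": {
  "angular": [
    [0, 0, 0]
  ],
  "xyz": [
    [0, 0, 0]
  ],
  "jaw": [-1]
}}

```text
time_s: 14.28
position: [0.4819, 0.0748, 0.0378]
eef_rot: [0.001, 0.983, -0.183, 0.0]
force: [3.6, -4.2, -2.9]
finger_gap: 0.139
gripper_force: 98.3
```

```bash
python3 look.py w8;python3 arc.py 165 2
```

```text
tcp [0.4819 0.0748 0.0378] yaw -21.13 force [ 3.6 -4.2 -2.9]
handle 4847 yaw in tool 0.06 pitch 0.04 y@0.101 -0.003
ring ext 11603 [[0.0685, -0.0228, -0.0188], [0.1157, 0.0264, -0.0001]] mid y 0.0018229086499749608 x far 0.11636403620654763
pointer 222 138.2 valve deg -31.4 aligned handle [np.float64(168.2395703781268), np.float64(228.2395703781268)]
hole 823 [0.5753 0.0367 0.0428]
pos [0.4818 0.0746 0.0378] yaw -21.05 turn/row 0.0264
[[-0.018, -0.055], [-0.016, -0.051]]
```

>>> {"op": "apply_moves", "data": {
  "angular": [
    [0, 0, 0.03],
    [0, 0, 0.026],
    [0, 0, 0],
    [0, 0, 0],
    [0, 0, 0],
    [0, 0, 0],
    [0, 0, 0]
  ],
  "xyz": [
    [-0.018, -0.055, 0],
    [-0.016, -0.051, 0],
    [0, 0, 0.03],
    [0, 0, 0.05],
    [0, 0, 0.06],
    [0, 0, 0.06],
    [0, 0, 0]
  ],
  "jaw": [-1, -1, -1, -1, -1, -1, -1]
}}

```text
time_s: 15.2
position: [0.4786, 0.0646, 0.0585]
eef_rot: [-0.0, 0.992, -0.128, 0.001]
force: [0.6, 0.2, -3.3]
finger_gap: 0.139
gripper_force: 98.4
```

```bash
python3 arc.py 225 8
```

```text
pos [0.4786 0.0646 0.0585] yaw -14.76 turn/row 0.0652
[[-0.029, -0.139], [-0.009, -0.131], [0.008, -0.131], [0.025, -0.129], [0.041, -0.124], [0.057, -0.118], [0.072, -0.11], [0.086, -0.099]]
```

>>> {"op": "apply_moves", "data": {
  "angular": [
    [0, 0, 0.065],
    [0, 0, 0.065],
    [0, 0, 0.065],
    [0, 0, 0.065],
    [0, 0, 0.065],
    [0, 0, 0.065],
    [0, 0, 0.065],
    [0, 0, 0.065]
  ],
  "xyz": [
    [-0.029, -0.139, 0],
    [-0.009, -0.131, 0],
    [0.008, -0.131, 0],
    [0.025, -0.129, 0],
    [0.041, -0.124, 0],
    [0.057, -0.118, 0],
    [0.072, -0.11, 0],
    [0.086, -0.099, 0]
  ],
  "jaw": [-1, -1, -1, -1, -1, -1, -1, -1]
}}

```text
time_s: 16.2
position: [0.5032, -0.0342, 0.0576]
eef_rot: [-0.0, 0.924, 0.383, -0.0]
force: [-0.1, -0.0, -3.3]
finger_gap: 0.138
gripper_force: 98.4
```

>>> {"op": "apply_moves", "data": {
  "angular": [
    [0, 0, 0]
  ],
  "xyz": [
    [0, 0, 0]
  ],
  "jaw": [-1]
}}

```text
time_s: 16.32
position: [0.5035, -0.0342, 0.0575]
eef_rot: [-0.0, 0.925, 0.381, -0.0]
force: [0.4, -0.3, -3.1]
finger_gap: 0.138
gripper_force: 98.4
```

```bash
python3 look.py w9;python3 arc.py 225.5 1
```

```text
tcp [ 0.5035 -0.0342  0.0575] yaw 44.73 force [ 0.4 -0.3 -3.1]
handle 3686 yaw in tool 0.08 pitch 0.51 y@0.101 0.0
ring ext 5508 [[0.0684, -0.0246, -0.0189], [0.1152, 0.0252, -0.0003]] mid y 0.00025900079470806206 x far 0.11591162788562556
pointer 176 138.5 valve deg -31.7 aligned handle [np.float64(168.52874103001625), np.float64(228.52874103001625)]
hole 1 [0.572  0.0336 0.0422]
pos [ 0.5031 -0.0339  0.0575] yaw 44.66 turn/row 0.0073
[[0.013, -0.002]]
```

>>> {"op": "apply_moves", "data": {
  "angular": [
    [0, 0, 0.012],
    [0, 0, 0],
    [0, 0, 0],
    [0, 0, 0],
    [0, 0, 0],
    [0, 0, 0]
  ],
  "xyz": [
    [0.005, -0.003, -0.05],
    [0, 0, -0.05],
    [0, 0, -0.04],
    [0, 0, -0.04],
    [0, 0, -0.02],
    [0, 0, 0]
  ],
  "jaw": [-1, -1, -1, -1, -1, -1]
}}

```text
time_s: 17.12
position: [0.5044, -0.0342, 0.038]
eef_rot: [0.0, 0.92, 0.392, 0.001]
force: [2.9, -2.4, -2.2]
finger_gap: 0.133
gripper_force: 98.6
```

```bash
python3 look.py w10;python3 arc.py 187.5 6
```

```text
tcp [ 0.5044 -0.0342  0.038 ] yaw 46.18 force [ 2.9 -2.4 -2.2]
handle 3746 yaw in tool 1.95 pitch 0.26 y@0.101 0.0024
ring ext 11464 [[0.0687, -0.0238, -0.0188], [0.1153, 0.0255, -0.0001]] mid y 0.0008909828818859152 x far 0.11589616891696317
pointer 293 138.6 valve deg -31.8 aligned handle [np.float64(168.63954610341273), np.float64(228.63954610341273)]
hole 10 [0.578  0.0387 0.0427]
pos [ 0.5044 -0.0341  0.038 ] yaw 46.19 turn/row -0.0563
[[-0.069, 0.075], [-0.067, 0.092], [-0.056, 0.098], [-0.045, 0.104], [-0.033, 0.108], [-0.02, 0.111]]
```

>>> {"op": "apply_moves", "data": {
  "angular": [
    [0, 0, -0.056],
    [0, 0, -0.056],
    [0, 0, -0.056],
    [0, 0, -0.056],
    [0, 0, -0.056],
    [0, 0, -0.056],
    [0, 0, 0],
    [0, 0, 0]
  ],
  "xyz": [
    [-0.069, 0.075, 0],
    [-0.067, 0.092, 0],
    [-0.056, 0.098, 0],
    [-0.045, 0.104, 0],
    [-0.033, 0.108, 0],
    [-0.02, 0.111, 0],
    [0, 0, 0],
    [0, 0, 0]
  ],
  "jaw": [-1, -1, -1, -1, -1, -1, -1, -1]
}}

```text
time_s: 18.18
position: [0.4756, 0.0248, 0.038]
eef_rot: [0.0, 0.998, 0.068, 0.001]
force: [4.3, -2.6, -3.8]
finger_gap: 0.137
gripper_force: 98.3
```

```bash
python3 look.py w11;python3 arc.py 194 2
```

```text
tcp [0.4756 0.0248 0.038 ] yaw 7.78 force [ 4.3 -2.6 -3.8]
handle 3652 yaw in tool 0.45 pitch 0.73 y@0.101 0.0013
ring ext 11747 [[0.0684, -0.0317, -0.0235], [0.1155, 0.0262, -0.0002]] mid y -0.0023994311573923826 x far 0.1159756197541585
pointer 273 107.3 valve deg -0.5 aligned handle [np.float64(197.27884367326357)]
hole 537 [0.5756 0.037  0.0429]
pos [0.4756 0.0247 0.038 ] yaw 7.77 turn/row 0.0272
[[0.009, -0.058], [0.011, -0.054]]
```

View pics/w11.png

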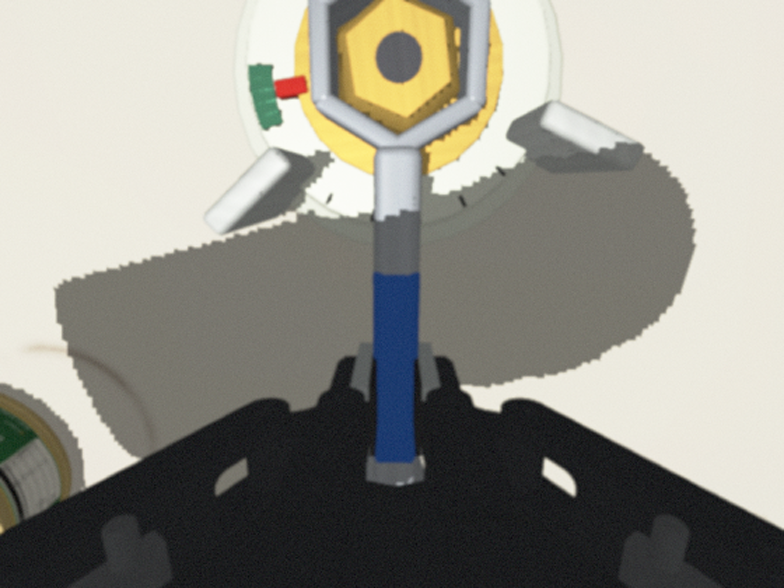

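The pointer (291,87) stands in the middle of the green mark (264,95). I'll ease back, lift, and carry the wrench to where it lay.

>>> {"op": "apply_moves", "data": {
  "angular": [
    [0, 0, 0.027],
    [0, 0, 0.027],
    [0, 0, 0],
    [0, 0, 0],
    [0, 0, 0],
    [0, 0, 0],
    [0, 0, 0],
    [0, 0, 0]
  ],
  "xyz": [
    [0.009, -0.058, 0],
    [0.011, -0.054, 0],
    [0, 0, 0.03],
    [0, 0, 0.05],
    [0, 0, 0.08],
    [0, 0, 0.2],
    [0, 0, 0.25],
    [0, 0, 0]
  ],
  "jaw": [-1, -1, -1, -1, -1, -1, -1, -1]
}}

```text
time_s: 19.23
position: [0.4776, 0.0139, 0.1007]
eef_rot: [-0.0, 0.993, 0.121, 0.002]
force: [-0.3, 0.1, -4.0]
finger_gap: 0.137
gripper_force: 98.5
```

>>> {"op": "apply_moves", "data": {
  "angular": [
    [0, 0, -0.015],
    [0, 0, -0.02],
    [0, 0, -0.02],
    [0, 0, -0.02],
    [0, 0, -0.018],
    [0, 0, 0],
    [0, 0, 0]
  ],
  "xyz": [
    [-0.08, -0.35, 0],
    [-0.1, -0.45, 0],
    [-0.1, -0.45, 0],
    [-0.1, -0.45, 0],
    [-0.1, -0.35, 0],
    [0, 0, 0],
    [0, 0, 0]
  ],
  "jaw": [-1, -1, -1, -1, -1, -1, -1]
}}

```text
time_s: 20.1
position: [0.4282, -0.1911, 0.0981]
eef_rot: [-0.0, 1.0, 0.028, -0.001]
force: [1.1, 0.6, -3.0]
finger_gap: 0.134
gripper_force: 98.7
```

```bash
python3 look.py w12
```

```text
tcp [ 0.4282 -0.1911  0.0981] yaw 3.2 force [ 1.1  0.6 -3. ]
handle 3659 yaw in tool 0.09 pitch 0.52 y@0.101 0.0006
ring ext 5532 [[0.0682, -0.0241, -0.019], [0.1155, 0.0257, -0.0002]] mid y 0.0007814938865329246 x far 0.116137242162741
no pointer
hole 0
```

Now I'll lower it to z ≈ 0.0075, release, and rise.

>>> {"op": "apply_moves", "data": {
  "angular": [
    [0, 0, 0],
    [0, 0, 0],
    [0, 0, 0],
    [0, 0, 0],
    [0, 0, 0],
    [0, 0, 0]
  ],
  "xyz": [
    [0, 0, -0.3],
    [0, 0, -0.3],
    [0, 0, -0.2],
    [0, 0, -0.06],
    [0, 0, -0.04],
    [0, 0, 0]
  ],
  "jaw": [-1, -1, -1, -1, -1, -1]
}}

```text
time_s: 20.9
position: [0.4293, -0.1914, 0.0093]
eef_rot: [0.0, 1.0, 0.028, 0.0]
force: [0.2, 0.0, -2.5]
finger_gap: 0.135
gripper_force: 98.7
```

>>> {"op": "apply_moves", "data": {
  "angular": [
    [0, 0, 0],
    [0, 0, 0],
    [0, 0, 0],
    [0, 0, 0]
  ],
  "xyz": [
    [0, 0, 0],
    [0, 0, 0],
    [0, 0, 0],
    [0, 0, 0]
  ],
  "jaw": [0.2, 0.2, 0.2, 0.2]
}}

```text
time_s: 21.4
position: [0.429, -0.1916, 0.009]
eef_rot: [0.0, 1.0, 0.028, 0.0]
force: [0.9, 0.1, -0.0]
finger_gap: 0.599
gripper_force: 0.0
```

>>> {"op": "apply_moves", "data": {
  "angular": [
    [0, 0, 0],
    [0, 0, 0],
    [0, 0, 0],
    [0, 0, 0],
    [0, 0, 0],
    [0, 0, 0],
    [0, 0, 0]
  ],
  "xyz": [
    [0, 0, 0.1],
    [0, 0, 0.3],
    [0, 0, 0.5],
    [-0.2, 0, 0.5],
    [-0.3, 0, 0.5],
    [0, 0, 0],
    [0, 0, 0]
  ],
  "jaw": [0.2, 0.2, 0.2, 0.2, 0.2, 0.2, 0.2]
}}

```text
time_s: 22.28
position: [0.3786, -0.1914, 0.1991]
eef_rot: [-0.0, 1.0, 0.028, 0.0]
force: [-0.2, 0.9, -1.0]
finger_gap: 0.603
gripper_force: 0.0
```

```bash
python3 - <<'E'
from h import *
im,P=cloud('top'); a=im[140:300,140:400]; save('t2',cv2.resize(a,(780,480),interpolation=cv2.INTER_CUBIC))
im,P=cloud('wrist'); X,Y,Z=P[...,0],P[...,1],P[...,2]
i=im.astype(int); m=(i[...,2]>i[...,0]+60)&(Z<.05)&(abs(Y+.19)<.05)&(X<.55)
print('sleeve',m.sum(),np.polyfit(P[m][:,0],P[m][:,2],1)); k=(Z>.012)&(Z<.04)&(abs(Y+.186)<.035)&(X>.5)&(X<.57); print('ring top',P[k].mean(0))
E
```

```text
sleeve 737 [0.00760447 0.02241504]
ring top [ 0.52988067 -0.18667626  0.01898601]
```

View pics/t2.png

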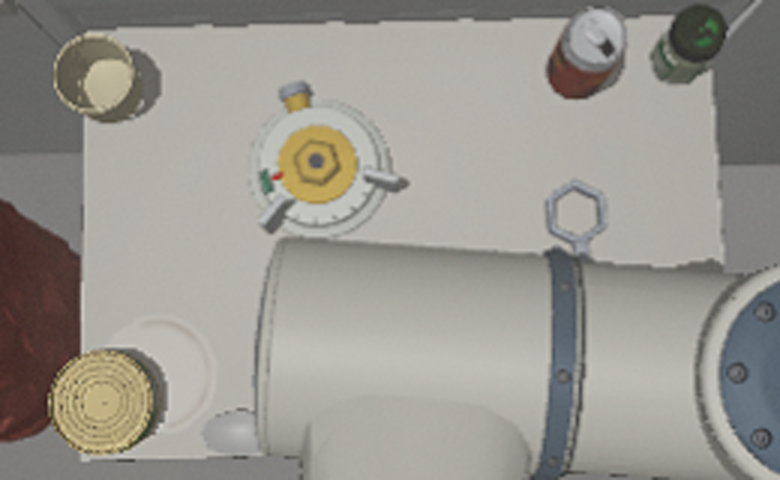

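The pointer (277,178) is on the green mark, the wrench lies flat with its ring at (577,213), and all four bystanders are standing. Handing in.

```bash
python3 -c "
from rig import *
print(sign_off())"
```

```text
the job is handed in; nothing more can be done
None
```

I closed the valve in three wrench strokes, with the red pointer in the middle of the green mark; the wrench lies flat on the worktop, the tin, cup, can and jar are still standing, and the job is handed in at about 22 s (no verdict was returned).

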